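# Shut the loaded test kiln and hold the mirror for the spyhole shot

## Task

The small test kiln has just been loaded: push its lid fully shut. Then take the inspection mirror off its rest by the handle and hold it upright in front of the open spyhole, where the camera's line of sight meets the line straight out of the spyhole, turned so that the camera sees the witness cones reflected through the hole. Finish while still holding the mirror there, steady and touching nothing else, and leave the bottle, the jacks and the spyhole plug where they are.

Things in the scene. Friction and masses are not known exactly. Their poses are not given: they have to be found in the camera images.
- kiln: Small square top-loading test kiln, steel sheet over cream firebrick, fixed on the bench: 280 deep (its own x) x 320 wide (y), walls 185 mm high, with the 38 mm thick lid on top 223 mm. Origin at the centre of its underside; +x points out through the wall with the spyhole, z up. A grey switch box stands 55 mm out of its -y flank. The witness cones stand inside, 110 mm behind the spyhole's mouth, on its axis.
- spyhole (a point): Centre of the mouth of the spyhole, an open round hole of 36 mm with a dark steel bezel in the kiln's +x wall, 105 mm above the bench. Its +x axis points straight out of the hole (level), z up.
- lid (a joint): Angle of the kiln lid in rad: 0 shut, grows as it opens; starts ajar at 0.25 to 0.42. Stiff hinge: it stays where it is left; pushing the handle down takes about 3 N.
- lid_hinge (a point): Middle of the lid's hinge line, on the top edge of the kiln's back wall, 185 mm up; the hinge line runs along this point's y axis (level), +x points to the spyhole side.
- lid_handle (a point): Centre of the lid's handle: a round wooden bar, 18 mm thick, 130 mm long, parallel to the hinge line, 30 mm out from the lid's front edge 310 mm out from the hinge line and 22 mm above it when shut. It moves with the lid; shut, it is 207 mm above the bench.
- camera: Black inspection camera with an aluminium lens on a short round-footed bench stand, fixed, about 130 mm high and 95 mm long behind its lens. Origin on the bench right below the lens front.
- lens (a point): Centre of the front of the camera's lens, 105 mm above the bench, as high as the spyhole. Its +x axis is the line of sight, level, pointing out of the lens; it crosses the spyhole's axis at about a right angle (within 4 degrees), some 80 to 140 mm in front of the hole and 185 to 240 mm from the lens.
- rest: Dark steel yoke rest, fixed: base plate 140 x 70 x 8 mm with two forks at x = +50 and -50 mm, 6 mm thick and 43 mm wide, whose U notches (25 mm wide, floor 62 mm up, horns to 76 mm) carry the mirror's handle along the rest's x axis. Origin at the centre of the base's underside.
- mirror_handle (a point): Centre of the black handle of the loose inspection mirror (about 0.19 kg): a bar 130 long (this point's x axis), 20 wide (y) and 18 mm high (z), free to grip between the forks. +x points along the handle to the mirror head.
- mirror_face (a point): Centre of the mirror glass, 165 mm from the handle's centre along the handle's x axis, at the same height. The glass is 76 wide x 60 mm high, in a frame of 82 x 66 mm, upright when the handle is level. This point's +x axis is the normal out of the reflecting side, set rigidly at 45 degrees to the left (+yaw) of the handle's x axis; z is up.
- bottle: Amber glass bottle, 68 mm across, 170 mm high, standing on the bench: a bystander. Origin at its underside's centre.
- plug: White ceramic spyhole plug, 54 mm across the head, 52 mm high, standing on its narrow end: a bystander. Origin at its underside's centre.
- jacks: Steel glassblower's jacks, 280 mm long, 68 mm wide and 13 mm high, lying on the bench: a bystander. Origin about their middle, on the bench; x towards the blades.
Not all that is in view belongs to the job. Leave any blue or green look-alike of the rest alone.

How it is judged (in metres and radians):
On the way, in this order (a step that is already met when the one before it is completed fails the run):
1. the kiln lid is fully shut, the mirror still on its rest (value of joint lid below 0.025 rad and distance of mirror_handle from where it was at the start of the episode below 0.02 m), for 0.2 s.
2. the mirror is lifted clear of its rest (z of mirror_handle in the frame of rest above 0.09 m and contact force between mirror and rest below 0.1 N), for 0.2 s.
At the end, for the whole second after the job is handed in: Lid under 0.025 rad. Mirror gripped by its handle, still, touching nothing else; glass centre within 18 mm of the spyhole's axis and of the camera's line of sight, 40 mm or more out, facing both, its normal level (0.09 rad) and within 0.11 rad of 45 degrees to each line. Bystanders unmoved (25 mm) (value of joint lid below 0.025 rad and x of mirror_face in the frame of spyhole above 0.04 m and y of mirror_face in the frame of spyhole between -0.018 and 0.018 m and z of mirror_face in the frame of spyhole between -0.018 and 0.018 m and y of mirror_face in the frame of lens between -0.018 and 0.018 m and x of spyhole in the frame of mirror_face above 0.02 m and x of lens in the frame of mirror_face above 0.05 m and angle between the x axis of mirror_face and the x axis of spyhole, either way round between 0.675 and 0.895 rad and angle between the x axis of mirror_face and the x axis of lens, either way round between 0.675 and 0.895 rad and angle between mirror_face's own x axis and vertical between 1.48 and 1.66 rad and angle between mirror_face's own z axis and vertical below 0.35 rad and contact force between the fingers and mirror above 1 N and distance between the grasp point and mirror_handle below 0.075 m and contact force between mirror and rest below 0.1 N and contact force between mirror and kiln below 0.1 N and contact force between mirror and camera below 0.1 N and linear speed of mirror below 0.02 m/s and angular speed of mirror below 0.1 rad/s); the arm keeps its last pose, push and grip.
It fails at once if the bottle is knocked or moved (distance of bottle from where it was at the start of the episode above 0.025 m).
It fails at once if the plug is knocked or moved (distance of plug from where it was at the start of the episode above 0.025 m).
It fails at once if the jacks are moved (distance of jacks from where it was at the start of the episode above 0.025 m).
It also fails if it takes over 48 s, if anything falls off the work surface, if the arm or the gripper's body presses on something with over 40 N, if the wrist force passes 120 N, or if a joint passes its speed limit or range.

## Robot

A 6-joint arm with a two-finger parallel gripper is mounted at the origin on the work surface. World frame = base frame: x ahead of the robot, y to its left, z up, the work surface at z = 0. Lengths are in m, angles in degrees, forces in N, time in s.
With the tool pointing down it reaches from about 0.325 to 0.9 m from the base axis. Payload 6.1 kg.
Tool frame: the origin (TCP) lies at the very end of the fingers, on their centre line; the grasp point (between the pads) lies 19 mm behind it (r.pinch_z is the distance from the TCP to the grasp point, in m); z points along the fingers, x is the direction in which the jaws open and shut, and the axes are right-handed (so a half turn about z gives the same grasp; the last joint's range is limited). The gripper opens to 85 mm and grips with 20 to 120 N. Pads are 22 mm wide; open, the fingers measure 114 mm over their backs; the gripper's body (76 mm by 85 mm) begins 54 mm behind the grasp point. The pads swing forward as they close: fully open they stand 13 mm farther back than shut.
Start: joints at [61.358, 12.628, 87.462, -0, 79.91, -7.225], TCP at [0.228, 0.582, 0.231] pointing down, gripper open.
Joint ranges: [-170.65, 170.65], [-52.31, 119.04], [5.05, 147.46], [-71.25, 251.25], [11.57, 151.72], [-153.62, 153.62]. Speed limits (degrees/s): [147.25, 147.25, 172.46, 180, 180, 180].

## Interface

Orientations are given as a 3x3 rotation matrix whose columns are the frame's x, y, z axes.
In Python, from rig import r, imaging, sign_off gives the robot as it stands.
- The arm moves only by the tool apply_moves, never from a script. Its argument "commands" is a list of rows, each an object of numbers: "dx", "dy", "dz": the shift along the tool's x, y, z in mm; "turn": the turn about the tool's z in rad; "hand": the closure, from 0 (fully open) to 1 (shut). In form: [{"dx": .., "dy": .., "dz": .., "turn": .., "hand": ..}, ...]. A call has 1 to 8 rows; each row is the pose to reach, as a shift and turn from the pose commanded when the call began, along the tool's axes at that moment; what a row does not reach only later rows make up. A row lasts 1/8 s, in which the tool goes at most 62.5 mm and 10.7 degrees, less where a joint would pass 70% of its speed; a pose out of reach is approached as far as the arm can. A call with a gripper value outside its range is refused whole. The fingers move at their own pace and stop on an object; the grip force is fixed at half the most. Time passes only in rows, so rows that repeat a pose let the fingers close. It gives the time, the measured TCP pose, the force and the opening at its end, in the units of the state.
- r.observe(): the state, without advancing time (a new reading comes with each control period).
- imaging.get_image(name): name is "side" or "top" or "wrist"; returns the picture (400x640x3 uint8, red, green, blue); there is no depth.
- imaging.get_calibration(name): a dict with "K" (3x3 intrinsics, pixels), "position" and "attitude" of the camera in the world; the wrist camera has in their place "T_tool_cam" (4x4, takes a point from camera to tool coordinates, whose origin is the TCP and whose axes are the tool frame's). Camera axes: x right, y down, z forward; pixel columns grow to the right and rows downward; lengths in m; the calibration is good to about 2 mm. The wrist camera is an equidistant fisheye: a pixel r from the principal point sees the ray r / f radians off the axis. A picture is of the moment at which its call begins: read the wrist's pose just before it. get_calibration takes no time and is no camera call.
- sign_off(): hands the job in, once; it reports no verdict.
The state is a dict: "clock": time; "qpos": joint angles; "qd": joint speeds; "joint_torque": joint torques, N m; "eef_pos": TCP position; "eef_rot": TCP orientation; "wrist_force": force on the tool from outside, world axes, zero at the start; "ft_torque": the same for the moment, N m; "width": finger opening in m.
Only numpy, scipy, OpenCV 4.12 (cv2) and the standard library are available. Lean on these libraries where they do the work, as an engineer would, in place of code of your own. Each camera call takes 0.05 s, during which the arm holds its last target.

## Working session

There is one attempt and no reset: what is moved stays moved. The work goes in short steps, Python scripts to look and compute and a tool call to move; the robot and the scene stay as the last step left them, time stands still between calls to the robot, and variables do not carry over. Pictures are saved under pics/ and viewed, and the job is handed in when it is done.

Besides the shell and the picture viewer there is one more tool, called after "Request:" as name([rows], argument=value, ...), one row to a line, values as JSON. apply_moves: Moves the arm, as the interface text tells. Its arguments: {"type":"object","properties":{"commands":{"type":"array","items":{"type":"object","properties":{"dx":{"type":"number"},"dy":{"type":"number"},"dz":{"type":"number"},"turn":{"type":"number"},"hand":{"type":"number"}}}}},"required":["commands"]}

```bash
ls; mkdir -p pics
python3 - <<'E'
from rig import r, imaging
import cv2
o=r.observe(); print({k:o[k] for k in ('clock','eef_pos','eef_rot','width')}, r.pinch_z)
for n in('side','top','wrist'):
    im=imaging.get_image(n); cv2.imwrite(f'pics/{n}0.png',im[:,:,::-1]); print(n,imaging.get_calibration(n))
E
```

```text
pics
{'clock': 0.0, 'eef_pos': array([0.22793658, 0.58131681, 0.23018887]), 'eef_rot': array([[ 3.65152874e-01,  9.30947096e-01, -9.39382629e-04],
       [ 9.30945555e-01, -3.65153998e-01, -1.71216411e-03],
       [-1.93695352e-03, -2.49312438e-04, -9.99998093e-01]]), 'width': 0.08564855722680256} 0.0187
side {'K': array([[394.23061952,   0.        , 317.42050165],
       [  0.        , 394.23061952, 200.09221306],
       [  0.        ,   0.        ,   1.        ]]), 'position': array([ 1.11717891, -0.68234316,  1.07305584]), 'attitude': array([[ 0.74782585,  0.47280006, -0.46606502],
       [ 0.66386996, -0.53864262,  0.51878782],
       [-0.00575957, -0.69736951, -0.71668863]])}
top {'K': array([[388.05635593,   0.        , 326.88393548],
       [  0.        , 388.05635593, 200.2083405 ],
       [  0.        ,   0.        ,   1.        ]]), 'position': array([ 0.32578046, -0.01010344,  1.25487233]), 'attitude': array([[ 0.02856183, -0.98492462,  0.17060982],
       [-0.99942185, -0.02498858,  0.02305527],
       [-0.0184444 , -0.17116968, -0.9850689 ]])}
wrist {'K': array([[309.70691629,   0.        , 320.71947673],
       [  0.        , 309.70691629, 196.84299131],
       [  0.        ,   0.        ,   1.        ]]), 'T_tool_cam': array([[ 9.99999625e-01,  8.21884734e-04, -2.71969821e-04,
         1.92638885e-04],
       [-7.03409717e-04,  9.54514546e-01,  2.98163524e-01,
        -7.68385590e-02],
       [ 5.04655198e-04, -2.98163221e-01,  9.54514766e-01,
        -1.41985427e-01],
       [ 0.00000000e+00,  0.00000000e+00,  0.00000000e+00,
         1.00000000e+00]])}
```

View pics/side0.png

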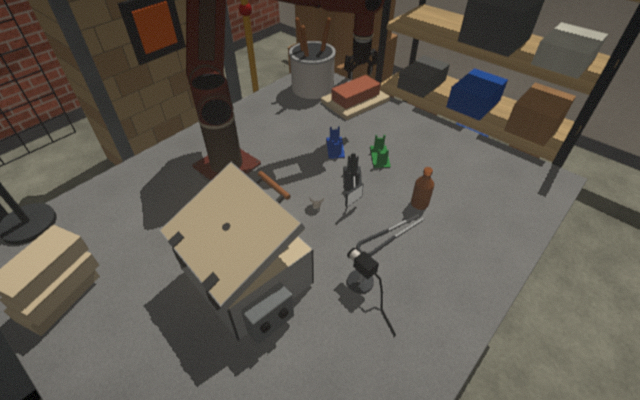

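View pics/top0.png

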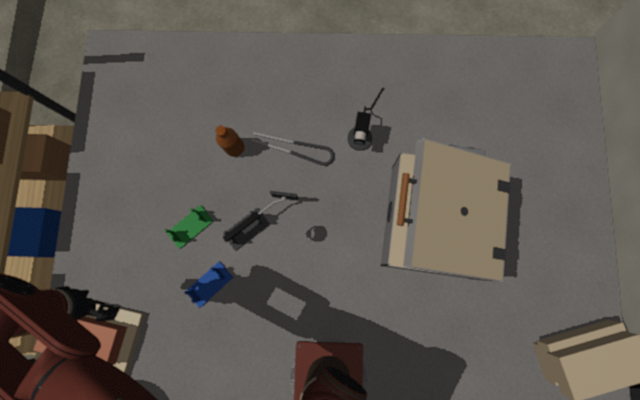

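View pics/wrist0.png

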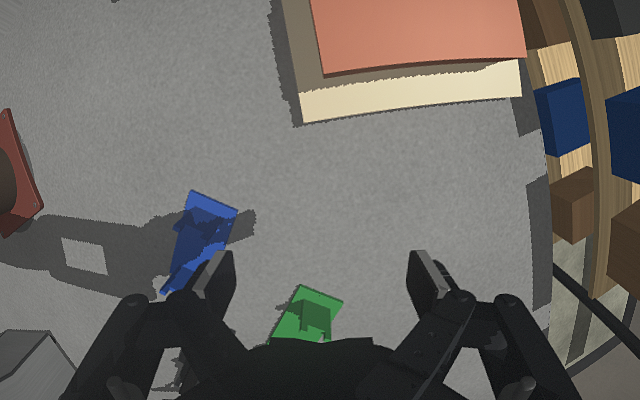

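The candidates for the rest are a dark one carrying the mirror at top (248,225) / side (352,175), a green one at top (190,226) and a blue one at top (210,284). I choose the dark one because it carries the handle and mirror head. Next I'll look at enlarged crops.

```bash
cat > h.py <<'E'
import numpy as np, cv2
from rig import r, imaging
C={n:imaging.get_calibration(n) for n in('side','top')}
def ray(n,u,v):
    c=C[n]; d=np.array(c['attitude'])@np.linalg.inv(c['K'])@np.array([u,v,1.]); return np.array(c['position']),d
def at(n,u,v,z):
    p,d=ray(n,u,v); return p+d*(z-p[2])/d[2]
def proj(n,P):
    c=C[n]; q=np.array(c['attitude']).T@(np.array(P)-c['position']); q=c['K']@q; return q[:2]/q[2]
def tri(a,b):
    p1,d1=ray('top',*a);p2,d2=ray('side',*b)
    d1/=np.linalg.norm(d1);d2/=np.linalg.norm(d2)
    A=np.c_[d1,-d2];t=np.linalg.lstsq(A,p2-p1,rcond=None)[0]
    x,y=p1+t[0]*d1,p2+t[1]*d2; return (x+y)/2,np.linalg.norm(x-y)
def crop(src,x,y,w,h,s,out):
    im=cv2.imread(src)[y:y+h,x:x+w]; im=cv2.resize(im,None,fx=s,fy=s,interpolation=cv2.INTER_CUBIC)
    g=10
    for u in range(-(-x//g)*g,x+w,g):
        L=14 if u%50==0 else 6; cv2.line(im,((u-x)*s,0),((u-x)*s,L),(0,255,255),1)
        if u%(10 if s>3 else 50)==0: cv2.putText(im,str(u),((u-x)*s+2,24),0,.35,(0,255,255),1)
    for v in range(-(-y//g)*g,y+h,g):
        cv2.line(im,(0,(v-y)*s),(6,(v-y)*s),(0,255,255),1); cv2.putText(im,str(v),(8,(v-y)*s+4),0,.35,(0,255,255),1)
    cv2.imwrite(out,im)
E
python3 - <<'E'
from h import *
crop('pics/top0.png',205,170,130,95,6,'pics/t_m.png')
crop('pics/top0.png',340,80,190,75*2+55,4,'pics/t_k.png') if 0 else crop('pics/top0.png',335,85,190,198,3,'pics/t_k.png')
crop('pics/side0.png',300,120,145,170,3,'pics/s_m.png')
crop('pics/side0.png',150,155,180,190,3,'pics/s_k.png')
crop('pics/top0.png',330,80,60,75,8,'pics/t_c.png')
E
```

```text
(no output)
```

View pics/t_m.png

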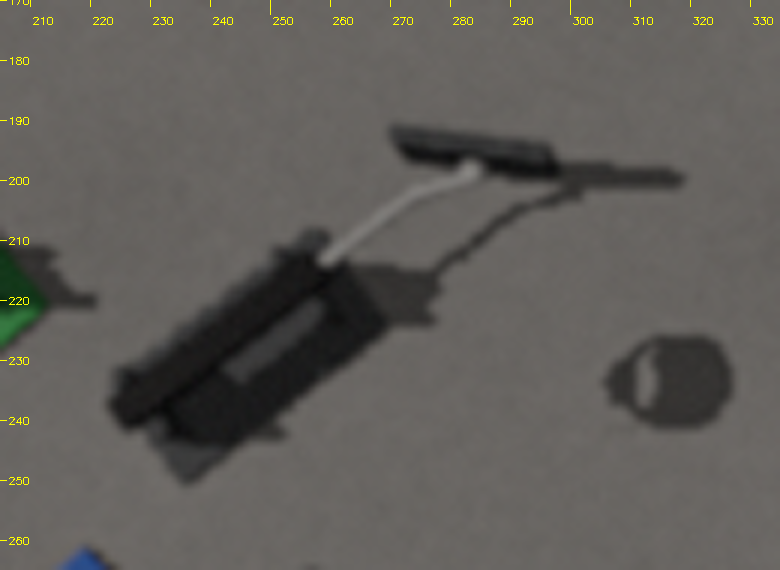

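View pics/t_k.png

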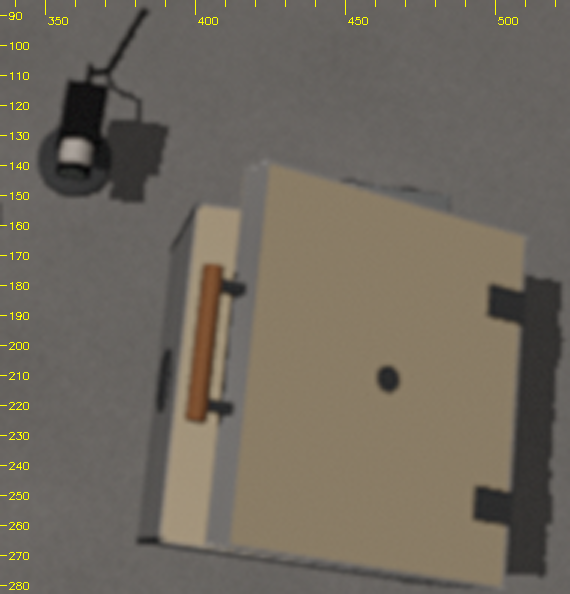

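View pics/s_m.png

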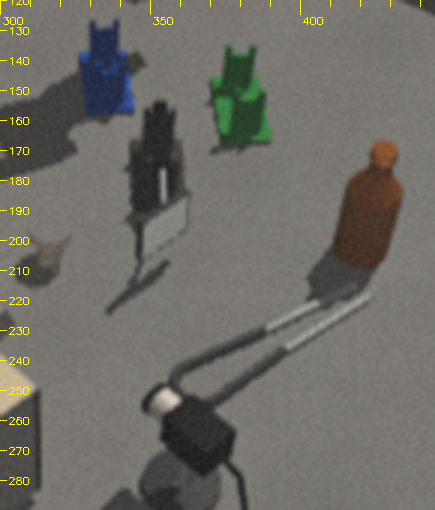

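View pics/s_k.png

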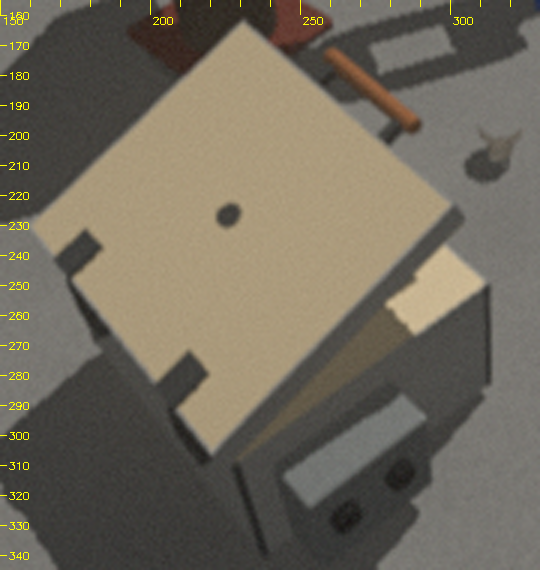

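View pics/t_c.png

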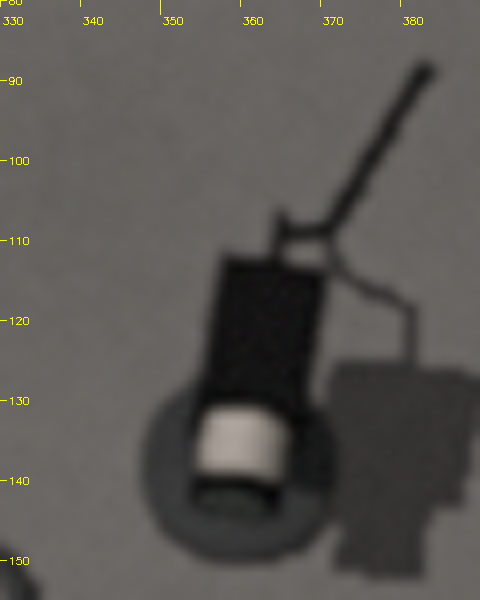

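```bash
cat > m1.py <<'E'
from h import *
from scipy.optimize import least_squares
P=lambda *a:np.array(a)
# kiln rim corners z=.185
A=at('top',400.7,154,.185);B=at('top',388.3,265.3,.185);A2=at('side',312.7,249.3,.185)
print('rim',A,B,np.linalg.norm(A-B),'side',A2)
d=(A-B)/np.linalg.norm(A-B); print('edge yaw',np.degrees(np.arctan2(d[1],d[0])))
for a,b in (((405.7,173.3),(288.3,196.7)),((400.3,225),(260,173.3)),((424,139),(302,224)),((510.5,163.5),None) ):
    if b: print(tri(a,b))
# spyhole: bezel
print('mid', (A+B)/2, proj('top',[*((A+B)/2)[:2],.105]))
# mirror
print('handle tail/head top', at('top',226.3,237.5,.08),at('top',258,213.5,.08))
print('frame top edge', at('top',270,192,.104),at('top',296,195,.104))
print('side frame top corners (z .104)',at('side',346,203.5,.104),at('side',362.5,184,.104))
# camera
print('lens z105', at('top',359,142,.105), 'body', at('top',357,112,.12),at('top',354,130,.12),at('top',370.5,113,.12),at('top',368,130,.12))
print('lens side',at('side',350,254,.105),'foot',at('top',359,138.5,.0),at('side',359.5,284,0))
print('rest base', at('top',236,250,.008),at('top',270,223,.008))
print('plug',at('side',312,212,0),'bottle',at('top',235,150,0),at('side',410,208,0))
E
python3 m1.py
```

```text
rim [ 0.64990865 -0.19141375  0.185     ] [ 0.33622058 -0.15669989  0.185     ] 0.31560300361247634 side [ 0.65749077 -0.19215599  0.185     ]
edge yaw -6.314865481484015
(array([ 0.56017933, -0.18012938,  0.32049914]), np.float64(0.0010820095218977085))
(array([ 0.43224458, -0.16613772,  0.31970692]), np.float64(0.0020594580196163946))
(array([ 0.65139802, -0.22582964,  0.31772672]), np.float64(0.003986327581065165))
mid [ 0.49306461 -0.17405682  0.185     ] [390.53227712 212.33081607]
handle tail/head top [0.40658957 0.31958796 0.08      ] [0.4825688  0.22733973 0.08      ]
frame top edge [0.54596911 0.18989474 0.104     ] [0.5387092  0.11061381 0.104     ]
side frame top corners (z .104) [0.57074245 0.0711267  0.104     ] [0.55470321 0.18515661 0.104     ]
lens z105 [ 0.70955633 -0.07700735  0.105     ] body [ 0.80089275 -0.06858077  0.12      ] [ 0.74248453 -0.0603025   0.12      ] [ 0.79850289 -0.11018379  0.12      ] [ 0.74341766 -0.10306782  0.12      ]
lens side [ 0.7125583  -0.08663947  0.105     ] foot [ 0.75689408 -0.08293934  0.        ] [ 0.76316757 -0.09358571  0.        ]
rest base [0.37246704 0.30564171 0.008     ] [0.46219459 0.20108402 0.008     ]
plug [0.44503478 0.03536609 0.        ] bottle [0.70710438 0.33410769 0.        ] [0.70532259 0.29082024 0.        ]
```

```bash
cat >> h.py <<'E'
def go(p,head,frm=None):
    """shift (mm, tool axes) and turn (rad) from the present pose to TCP p with tool x at heading (deg)"""
    o=r.observe(); R=np.array(o['eef_rot']); P0=np.array(o['eef_pos'])
    s=R.T@(np.array(p)-P0)*1000; h0=np.degrees(np.arctan2(R[1,0],R[0,0]))
    t=(h0-head+180)%360-180
    print('from',P0.round(4),'head',h0.round(1),'shift',s.round(1),'turn',np.radians(t).round(3),'rows>=',max(np.linalg.norm(s)/62.5,abs(t)/10.7).round(1))
E
python3 -c "
from h import *
go([.37,.18,.38],25)"
```

```text
from [0.228  0.5814 0.2304] head 68.6 shift [-322.1  278.8 -149.1] turn 0.761 rows>= 7.2
```

Request:
apply_moves([
  {"dx": -20,"dy": 17,"dz": -50,"turn": 0.05,"hand": 1},
  {"dx": -65,"dy": 56,"dz": -85,"turn": 0.2,"hand": 1},
  {"dx": -107,"dy": 93,"dz": -110,"turn": 0.33,"hand": 1},
  {"dx": -150,"dy": 130,"dz": -130,"turn": 0.46,"hand": 1},
  {"dx": -193,"dy": 167,"dz": -149,"turn": 0.6,"hand": 1},
  {"dx": -236,"dy": 204,"dz": -149,"turn": 0.7,"hand": 1},
  {"dx": -280,"dy": 242,"dz": -149,"turn": 0.76,"hand": 1},
  {"dx": -322,"dy": 279,"dz": -149,"turn": 0.76,"hand": 1},
])

```text
clock: 1.15
eef_pos: [0.3705, 0.1784, 0.3803]
eef_rot: [[0.906, 0.423, 0.001], [0.423, -0.906, 0.0], [0.001, 0.0, -1.0]]
wrist_force: [1.3, 0.4, 0.5]
width: -0.0002
```

```bash
python3 -c "
from h import *
go([.496,-.170,.36],-6.3)
o=r.observe();print(o['clock'],o['width'],o['wrist_force'])"
```

```text
from [0.3705 0.1784 0.3803] head 25.0 shift [-33.6 368.8  20.3] turn 0.546 rows>= 5.9
1.15 -0.00015081052943061003 [1.29936751 0.39751921 0.46186686]
```

Request:
apply_moves([
  {"dx": -4,"dy": 46,"dz": 0,"turn": 0.08,"hand": 1},
  {"dx": -9,"dy": 100,"dz": 0,"turn": 0.2,"hand": 1},
  {"dx": -14,"dy": 155,"dz": 0,"turn": 0.3,"hand": 1},
  {"dx": -19,"dy": 210,"dz": 5,"turn": 0.42,"hand": 1},
  {"dx": -24,"dy": 265,"dz": 10,"turn": 0.546,"hand": 1},
  {"dx": -29,"dy": 318,"dz": 15,"turn": 0.546,"hand": 1},
  {"dx": -34,"dy": 369,"dz": 20,"turn": 0.546,"hand": 1},
])

```text
clock: 2.02
eef_pos: [0.4959, -0.1704, 0.3598]
eef_rot: [[0.994, -0.109, -0.0], [-0.109, -0.994, 0.0], [-0.0, -0.0, -1.0]]
wrist_force: [0.7, 0.6, 0.7]
width: 0.0002
```

```bash
python3 -c "
from h import *
go([.496,-.170,.36],-6.3)
o=r.observe();print(o['clock'],o['wrist_force'])
im=imaging.get_image('wrist'); cv2.imwrite('pics/w1.png',im[:,:,::-1])
im=imaging.get_image('side'); cv2.imwrite('pics/s1.png',im[:,:,::-1])
"
```

```text
from [ 0.4959 -0.1704  0.3598] head -6.3 shift [ 0.  -0.4 -0.2] turn 0.0 rows>= 0.0
2.025 [0.68642135 0.58833874 0.72642738]
```

View pics/w1.png

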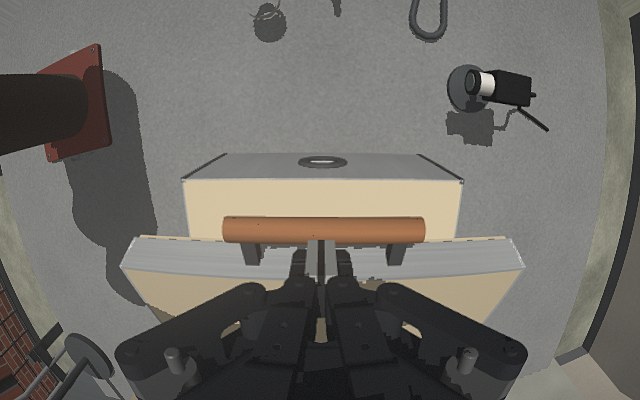

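View pics/s1.png

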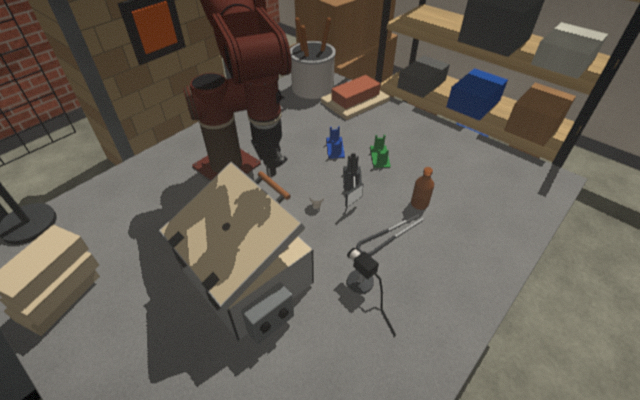

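```bash
cat >> h.py <<'E'
W=imaging.get_calibration('wrist')
def wat(u,v,z,o):
    K=W['K'];T=W['T_tool_cam'];a=np.array([(u-K[0,2]),(v-K[1,2])])/K[0,0];th=np.linalg.norm(a)
    d=np.array([*(a/th*np.sin(th)),np.cos(th)]);R=np.array(o['eef_rot'])
    c=np.array(o['eef_pos'])+R@T[:3,3];d=R@T[:3,:3]@d
    return c+d*(z-c[2])/d[2]
def wproj(P,o):
    K=W['K'];T=W['T_tool_cam'];R=np.array(o['eef_rot'])
    q=T[:3,:3].T@(R.T@(np.array(P)-o['eef_pos'])-T[:3,3]);th=np.arctan2(np.hypot(q[0],q[1]),q[2])
    return K[:2,2]+K[0,0]*th*q[:2]/np.hypot(q[0],q[1])
E
python3 -c "
from h import *
o=r.observe()
crop('pics/w1.png',420,50,140,100,5,'pics/w1c.png')
print('handle',wat(324,230,.32,o),wat(223,230,.32,o),wat(425,229,.32,o),'tip',wproj(o['eef_pos'],o))
print('spy',wat(323,162,.105,o),'rim',wat(183,180,.185,o),wat(464,180,.185,o))
"
```

```text
handle [ 0.49699155 -0.1743767   0.32      ] [ 0.43107293 -0.16781621  0.32      ] [ 0.56300244 -0.18193148  0.32      ] tip [321.57282037 256.13541617]
spy [ 0.4972059  -0.17252412  0.105     ] rim [ 0.34031723 -0.1573227   0.185     ] [ 0.65484372 -0.19255177  0.185     ]
```

View pics/w1c.png

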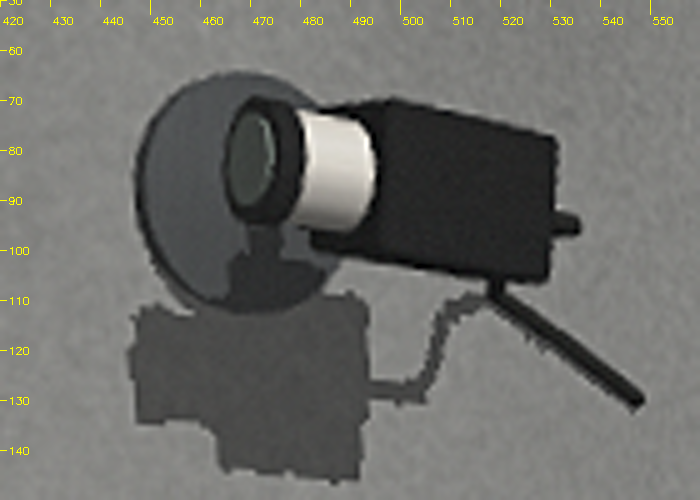

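```bash
python3 -c "
from h import *
o=r.observe()
print('lens',wat(470,82,.105,o))
a,b=wat(498,70,.13,o),wat(551,77,.13,o);print(a,b,np.degrees(np.arctan2(*(a-b)[1::-1])))
a,b=wat(484,98,.085,o),wat(529,106,.085,o);print(a,b,np.degrees(np.arctan2(*(a-b)[1::-1])))
a,b=wat(481,72.5,.121,o),wat(493,75,.121,o);print(a,b,np.degrees(np.arctan2(*(a-b)[1::-1])))
a,b=wat(480,95,.105,o),wat(491,95.5,.105,o);print(a,b,np.degrees(np.arctan2(*(a-b)[1::-1])))
"
```

```text
lens [ 0.70712107 -0.08048797  0.105     ]
[ 0.73922222 -0.0649402   0.13      ] [ 0.8362171  -0.07016109  0.13      ] 176.91894680051675
[ 0.73934515 -0.10308063  0.085     ] [ 0.8246333  -0.11511666  0.085     ] 171.9673574844649
[ 0.71703627 -0.06829098  0.121     ] [ 0.73597168 -0.07128003  0.121     ] 171.0295987733042
[ 0.7217331  -0.09852715  0.105     ] [ 0.74000249 -0.09928586  0.105     ] 177.62193347239094
```

Handle checks: its centre is (0.497,-0.174,0.320), 130 mm long, which matches the given size. The spyhole is at (0.497,-0.173) and the lens at (0.707,-0.080). Now I'll push the handle down along its arc.

Request:
apply_moves([
  {"dx": 1,"dy": 4,"dz": 15,"hand": 1},
  {"dx": 1,"dy": 4,"dz": 25,"hand": 1},
  {"dx": 1,"dy": 2,"dz": 35,"hand": 1},
  {"dx": 1,"dy": -2,"dz": 45,"hand": 1},
  {"dx": 1,"dy": -6,"dz": 55,"hand": 1},
  {"dx": 1,"dy": -9,"dz": 65,"hand": 1},
  {"dx": 1,"dy": -13,"dz": 75,"hand": 1},
  {"dx": 1,"dy": -16,"dz": 86,"hand": 1},
])

```text
schema error: expected keys dx, dy, dz, turn, hand
```

```bash
python3 -c "
from h import *
im=imaging.get_image('wrist'); cv2.imwrite('pics/w2.png',im[:,:,::-1])
"
```

```text
(no output)
```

View pics/w2.png

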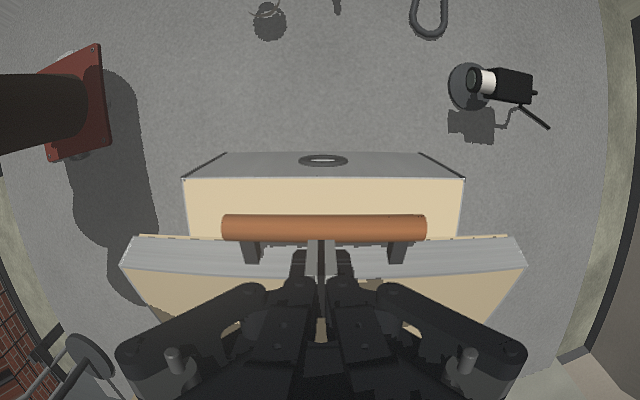

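The call was refused because every key is required, so the arm hasn't moved.

Request:
apply_moves([
  {"dx": 1,"dy": 4,"dz": 15,"turn": 0,"hand": 1},
  {"dx": 1,"dy": 4,"dz": 25,"turn": 0,"hand": 1},
  {"dx": 1,"dy": 2,"dz": 35,"turn": 0,"hand": 1},
  {"dx": 1,"dy": -2,"dz": 45,"turn": 0,"hand": 1},
  {"dx": 1,"dy": -6,"dz": 55,"turn": 0,"hand": 1},
  {"dx": 1,"dy": -9,"dz": 65,"turn": 0,"hand": 1},
  {"dx": 1,"dy": -13,"dz": 75,"turn": 0,"hand": 1},
  {"dx": 1,"dy": -16,"dz": 86,"turn": 0,"hand": 1},
])

```text
clock: 3.18
eef_pos: [0.4987, -0.1525, 0.2737]
eef_rot: [[0.994, -0.109, 0.001], [-0.109, -0.994, -0.0], [0.001, 0.0, -1.0]]
wrist_force: [0.7, 2.5, 3.9]
width: 0.0
```

```bash
python3 -c "
from h import *
im=imaging.get_image('wrist'); cv2.imwrite('pics/w3.png',im[:,:,::-1])
"
```

```text
(no output)
```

View pics/w3.png

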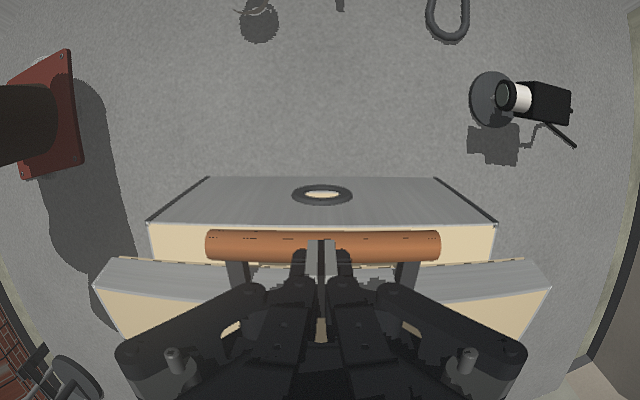

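The fingertips sit on the bar at (322,245), and the lid is following at about 3–4 N. I'll continue.

Request:
apply_moves([
  {"dx": 0,"dy": -2,"dz": 9,"turn": 0,"hand": 1},
  {"dx": 0,"dy": -4,"dz": 18,"turn": 0,"hand": 1},
  {"dx": 0,"dy": -6,"dz": 27,"turn": 0,"hand": 1},
  {"dx": 0,"dy": -7,"dz": 36,"turn": 0,"hand": 1},
  {"dx": 0,"dy": -8,"dz": 44,"turn": 0,"hand": 1},
  {"dx": 0,"dy": -9,"dz": 51,"turn": 0,"hand": 1},
  {"dx": 0,"dy": -10,"dz": 56,"turn": 0,"hand": 1},
  {"dx": 0,"dy": -10,"dz": 58,"turn": 0,"hand": 1},
])

```text
clock: 4.22
eef_pos: [0.4995, -0.143, 0.216]
eef_rot: [[0.994, -0.109, -0.0], [-0.109, -0.994, -0.0], [-0.0, 0.0, -1.0]]
wrist_force: [0.4, -0.3, 3.4]
width: 0.0001
```

Request:
apply_moves([
  {"dx": 0,"dy": 0,"dz": 1,"turn": 0,"hand": 1},
  {"dx": 0,"dy": 0,"dz": 2,"turn": 0,"hand": 1},
])

```text
clock: 4.47
eef_pos: [0.4997, -0.143, 0.2157]
eef_rot: [[0.994, -0.109, 0.0], [-0.109, -0.994, -0.001], [0.001, 0.001, -1.0]]
wrist_force: [-4.0, 1.5, 12.6]
width: -0.0
```

The force jumped to 12.6 N at z=0.2157, and the geometry puts shut at 0.216, so the lid is against its stop. I'll dwell briefly, retract and check.

Request:
apply_moves([
  {"dx": 0,"dy": 0,"dz": 1,"turn": 0,"hand": 1},
  {"dx": 0,"dy": 0,"dz": 0,"turn": 0,"hand": 1},
  {"dx": 0,"dy": -10,"dz": -30,"turn": 0,"hand": 1},
  {"dx": 0,"dy": -40,"dz": -70,"turn": 0,"hand": 1},
  {"dx": 0,"dy": -90,"dz": -90,"turn": 0,"hand": 0},
  {"dx": 0,"dy": -130,"dz": -100,"turn": 0,"hand": 0},
])

```text
clock: 5.22
eef_pos: [0.5141, -0.0125, 0.3158]
eef_rot: [[0.994, -0.109, 0.002], [-0.109, -0.994, -0.001], [0.002, 0.0, -1.0]]
wrist_force: [0.4, -0.1, 0.5]
width: 0.0356
```

```bash
python3 -c "
from h import *
o=r.observe();print(o['eef_pos'],o['clock'])
for n in('wrist','side','top'):
  im=imaging.get_image(n); cv2.imwrite('pics/'+n+'4.png',im[:,:,::-1])
crop('pics/side4.png',150,140,180,190,3,'pics/s4k.png')
"
```

```text
[ 0.51410604 -0.0124769   0.31583229] 5.225
```

View pics/wrist4.png

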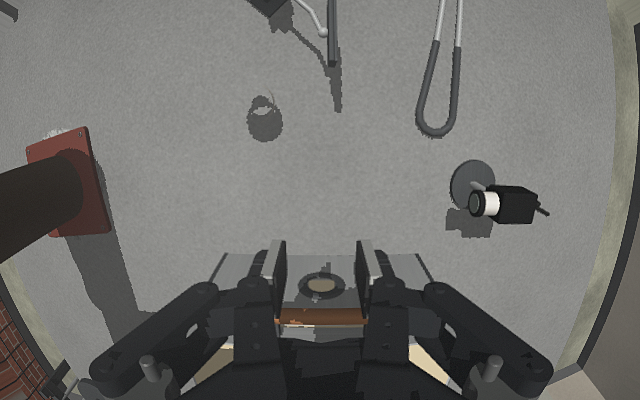

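View pics/s4k.png

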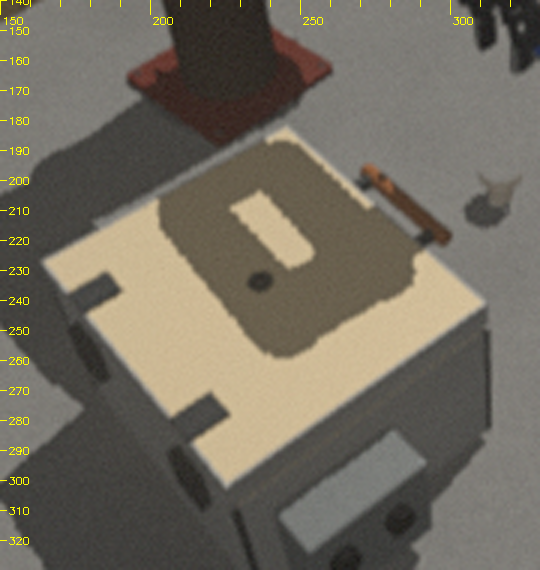

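View pics/top4.png

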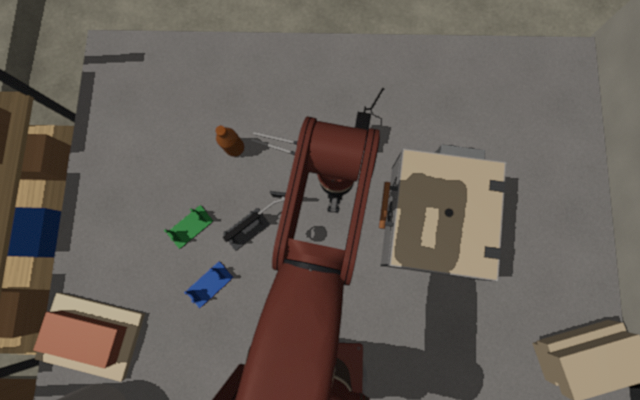

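The lid is flush: no wedge gap in the side crop, with the handle at side (272,196)–(297,220). I'll refine the lens and spyhole from this wrist view.

```bash
python3 -c "
from h import *
crop('pics/wrist4.png',440,150,120,95,6,'pics/w4c.png')
crop('pics/wrist4.png',200,230,240,110,3,'pics/w4s.png')
print('expected shut handle ends side px',proj('side',[.4985+.065*.994,-.1445-.065*.109,.207]),proj('side',[.4985-.065*.994,-.1445+.065*.109,.207]))
"
```

```text
expected shut handle ends side px [297.95119931 219.25536384] [270.8841617  196.02048614]
```

View pics/w4c.png

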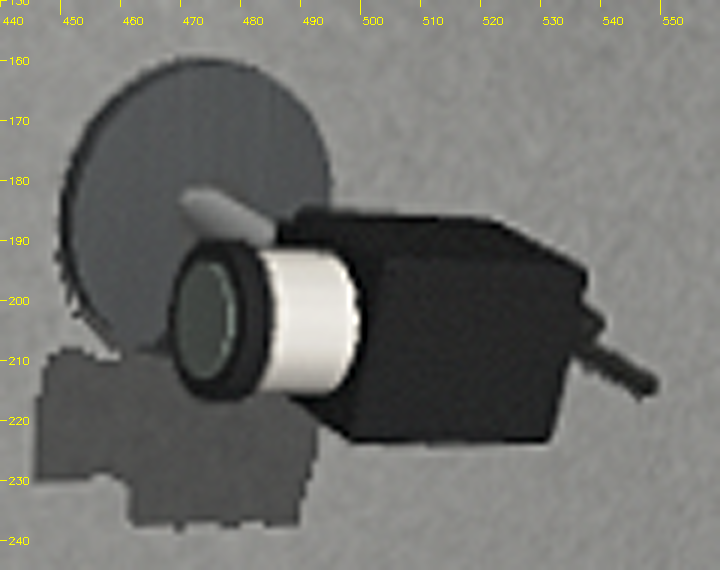

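View pics/w4s.png

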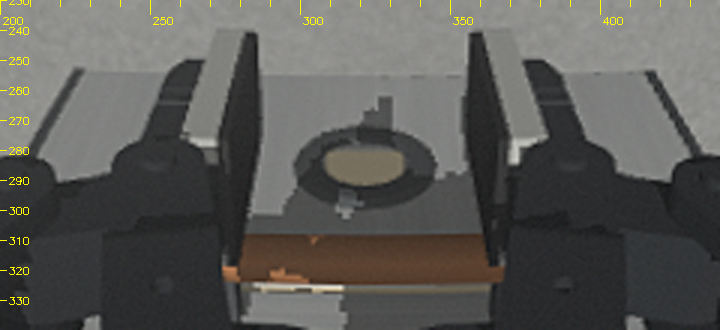

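```bash
python3 -c "
from h import *
o=r.observe()
L=wat(473.5,203.5,.105,o);B=wat(496,203.5,.105,o);print('lens',L,B,np.degrees(np.arctan2(*(L-B)[1::-1])))
a,b=wat(502,193.5,.13,o),wat(537,196,.13,o);print(a,b,np.degrees(np.arctan2(*(a-b)[1::-1])))
a,b=wat(498,223.5,.13,o),wat(530,223.5,.13,o);print(a,b,np.degrees(np.arctan2(*(a-b)[1::-1])))
print('spy',wat(321.5,285,.105,o))
print('foot',wat(472.5,184.5,.006,o))
n=np.array([np.cos(np.radians(83.7)),np.sin(np.radians(83.7))]);S=np.array([.4965,-.173])
for Lp in ([.707,-.0805],[.7085,-.079]):
  for h in (170,173.7,177):
    d=np.array([np.cos(np.radians(h)),np.sin(np.radians(h))]);s=np.linalg.solve(np.c_[n,-d],np.array(Lp)-S);print(h,s,S+s[0]*n)
"
```

```text
lens [ 0.70756863 -0.07580536  0.105     ] [ 0.74366004 -0.07989331  0.105     ] 173.5378371062309
[ 0.73607904 -0.05735517  0.13      ] [ 0.79646097 -0.066947    0.13      ] 170.97383052773748
[ 0.73398481 -0.09770764  0.13      ] [ 0.78971796 -0.1056136   0.13      ] 171.9262358101514
spy [ 0.49789099 -0.16968303  0.105     ]
foot [ 0.75629887 -0.08171728  0.006     ]
170 [0.12791428 0.19949418] [ 0.51053659 -0.0458582 ]
173.7 [0.11504046 0.19907836] [ 0.50912389 -0.05865427]
177 [0.10356168 0.19940901] [ 0.50786427 -0.07006374]
170 [0.12965559 0.20082329] [ 0.51072767 -0.0441274 ]
173.7 [0.116696  0.2004047] [ 0.50930556 -0.05700873]
177 [0.10514074 0.20073756] [ 0.50803755 -0.06849421]
```

```bash
python3 -c "
from h import *
go([.446,.272,.22],39.5)"
```

```text
from [ 0.5139 -0.0123  0.3148] head -6.1 shift [ -97.7 -275.6   94.6] turn -0.795 rows>= 4.9
```

Request:
apply_moves([
  {"dx": -15,"dy": -44,"dz": 0,"turn": -0.1,"hand": 0},
  {"dx": -33,"dy": -92,"dz": 0,"turn": -0.24,"hand": 0},
  {"dx": -49,"dy": -138,"dz": 10,"turn": -0.38,"hand": 0},
  {"dx": -65,"dy": -184,"dz": 30,"turn": -0.52,"hand": 0},
  {"dx": -81,"dy": -230,"dz": 60,"turn": -0.67,"hand": 0},
  {"dx": -98,"dy": -276,"dz": 95,"turn": -0.795,"hand": 0},
  {"dx": -98,"dy": -276,"dz": 95,"turn": -0.795,"hand": 0},
])

```text
clock: 6.25
eef_pos: [0.4433, 0.2719, 0.2148]
eef_rot: [[0.771, 0.637, -0.007], [0.637, -0.771, -0.003], [-0.008, -0.002, -1.0]]
wrist_force: [-0.1, 0.6, -0.7]
width: 0.0855
```

```bash
python3 -c "
from h import *
o=r.observe();print(o['eef_pos'],o['clock'],o['width'])
im=imaging.get_image('wrist'); cv2.imwrite('pics/w5.png',im[:,:,::-1])
for P in ([.445,.273,.080],[.445+.165*.636,.273-.165*.772,.071],[.446,.272,.080]): print(wproj(P,o))
"
```

```text
[0.44327635 0.2718684  0.21477547] 6.25 0.0854935056411534
[324.27506513 187.43874574]
[323.34829502 321.09322357]
[324.41399172 188.89933897]
```

View pics/w5.png

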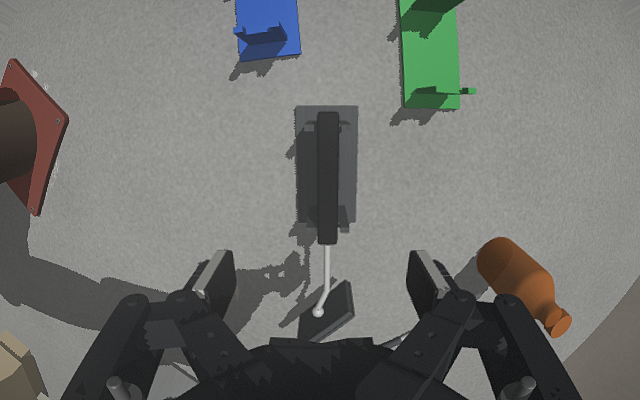

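The dark rest is confirmed close up: it carries the black handle from (328,112) to (328,244), while blue and green lie at the top of the view. I'll now measure the handle ends.

```bash
python3 -c "
from h import *
o=r.observe();print(o['eef_rot'])
crop('pics/w5.png',280,95,100,160,4,'pics/w5c.png')
a,b=wat(328,112,.08,o),wat(328,244,.08,o);print(a,b,np.linalg.norm(a-b),(a+b)/2,np.degrees(np.arctan2(*(b-a)[1::-1])))
for u,v in((295,106),(358,106),(356,229),(296,222)): print(wat(u,v,.008,o))
"
```

```text
[[ 7.72916141e-01  6.34494647e-01 -4.14514171e-03]
 [ 6.34489072e-01 -7.72927072e-01 -2.71279569e-03]
 [-4.92514659e-03 -5.33283540e-04 -9.99987729e-01]]
[0.40557249 0.32762537 0.08      ] [0.48770761 0.22896276 0.08      ] 0.12837634875764817 [0.44664005 0.27829407 0.08      ] -50.22313706354524
[0.37485899 0.30878861 0.008     ]
[0.42922161 0.35381769 0.008     ]
[0.52479525 0.24039862 0.008     ]
[0.46188136 0.20064868 0.008     ]
```

View pics/w5c.png

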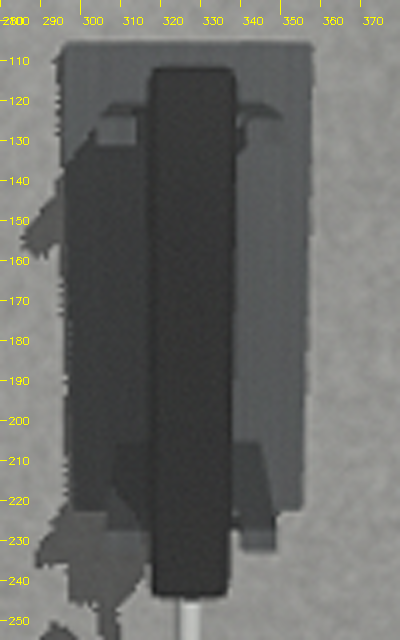

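```bash
python3 -c "
from h import *
go([.4465,.2775,.052],39.6)"
```

```text
from [0.445  0.2709 0.2168] head 39.4 shift [  6.2  -4.  164.8] turn -0.004 rows>= 2.6
```

Request:
apply_moves([
  {"dx": 4,"dy": -4,"dz": 40,"turn": 0,"hand": 0},
  {"dx": 4,"dy": -4,"dz": 80,"turn": 0,"hand": 0},
  {"dx": 4,"dy": -4,"dz": 105,"turn": 0,"hand": 0},
  {"dx": 4,"dy": -4,"dz": 120,"turn": 0,"hand": 0},
  {"dx": 4,"dy": -4,"dz": 120,"turn": 0,"hand": 0},
])

```text
clock: 6.92
eef_pos: [0.4472, 0.2759, 0.099]
eef_rot: [[0.775, 0.632, -0.001], [0.632, -0.775, -0.001], [-0.001, 0.0, -1.0]]
wrist_force: [-0.2, 0.3, 0.2]
width: 0.0856
```

```bash
python3 -c "
from h import *
go([.4465,.2775,.052],39.6)
im=imaging.get_image('wrist'); cv2.imwrite('pics/w6.png',im[:,:,::-1])
o=r.observe();print(wproj([.4465,.2775,.08],o))
"
```

```text
from [0.4472 0.2759 0.099 ] head 39.2 shift [ 0.5 -1.7 47. ] turn -0.007 rows>= 0.8
[320.28509287 237.67612271]
```

View pics/w6.png

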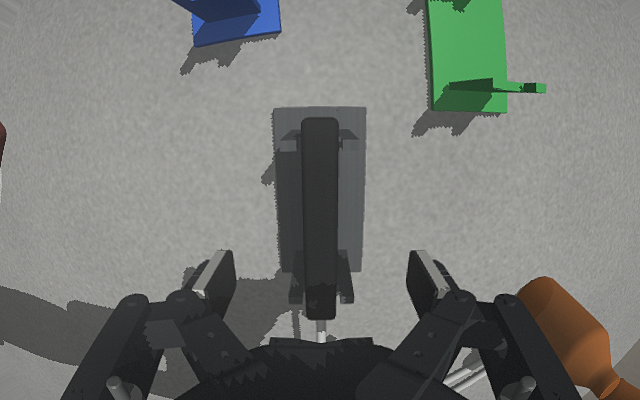

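Request:
apply_moves([
  {"dx": 0,"dy": -2,"dz": 25,"turn": -0.007,"hand": 0},
  {"dx": 0,"dy": -2,"dz": 42,"turn": -0.007,"hand": 0},
  {"dx": 0,"dy": -2,"dz": 47,"turn": -0.007,"hand": 0},
  {"dx": 0,"dy": -2,"dz": 47,"turn": -0.007,"hand": 0.5},
  {"dx": 0,"dy": -2,"dz": 47,"turn": -0.007,"hand": 0.8},
  {"dx": 0,"dy": -2,"dz": 47,"turn": -0.007,"hand": 1},
  {"dx": 0,"dy": -2,"dz": 47,"turn": -0.007,"hand": 1},
  {"dx": 0,"dy": -2,"dz": 47,"turn": -0.007,"hand": 1},
])

```text
clock: 7.98
eef_pos: [0.4461, 0.2789, 0.053]
eef_rot: [[0.769, 0.639, 0.001], [0.639, -0.769, 0.0], [0.001, 0.0, -1.0]]
wrist_force: [-0.6, -0.2, 4.5]
width: 0.019
```

Request:
apply_moves([
  {"dx": 0,"dy": 0,"dz": 0,"turn": 0,"hand": 1},
  {"dx": 0,"dy": 0,"dz": 0,"turn": 0,"hand": 1},
])

```text
clock: 8.22
eef_pos: [0.4461, 0.2789, 0.053]
eef_rot: [[0.769, 0.639, 0.001], [0.639, -0.769, 0.0], [0.001, 0.0, -1.0]]
wrist_force: [-1.3, 1.0, 6.1]
width: 0.019
```

Gripped: the width is 19 mm against a 20 mm handle. Lifting.

Request:
apply_moves([
  {"dx": 0,"dy": 0,"dz": -8,"turn": 0,"hand": 1},
  {"dx": 0,"dy": 0,"dz": -25,"turn": 0,"hand": 1},
  {"dx": 0,"dy": 0,"dz": -45,"turn": 0,"hand": 1},
  {"dx": 0,"dy": 0,"dz": -65,"turn": 0,"hand": 1},
  {"dx": 0,"dy": 0,"dz": -85,"turn": 0,"hand": 1},
  {"dx": 0,"dy": 0,"dz": -100,"turn": 0,"hand": 1},
  {"dx": 0,"dy": 0,"dz": -105,"turn": 0,"hand": 1},
  {"dx": 0,"dy": 0,"dz": -105,"turn": 0,"hand": 1},
])

```text
clock: 9.22
eef_pos: [0.4456, 0.2786, 0.1574]
eef_rot: [[0.769, 0.639, 0.0], [0.639, -0.769, 0.0], [0.0, 0.0, -1.0]]
wrist_force: [0.5, 0.2, -2.1]
width: 0.0194
```

```bash
python3 -c "
from h import *
o=r.observe();print(o['wrist_force'],o['ft_torque'],o['width'])
for n in('wrist','side','top'):
  im=imaging.get_image(n); cv2.imwrite('pics/'+n+'7.png',im[:,:,::-1])
crop('pics/side7.png',290,90,170,160,4,'pics/s7c.png')
crop('pics/top7.png',200,150,170,130,4,'pics/t7c.png')
"
```

```text
[ 0.4594451   0.18928393 -2.11384816] [ 0.06596501  0.07361708 -0.03335637] 0.019397687062708946
```

View pics/wrist7.png

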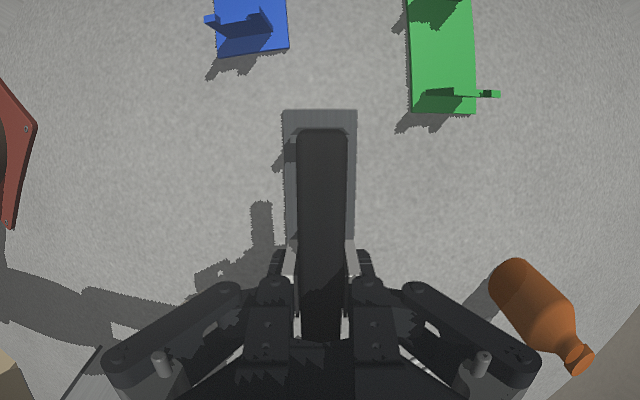

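View pics/s7c.png

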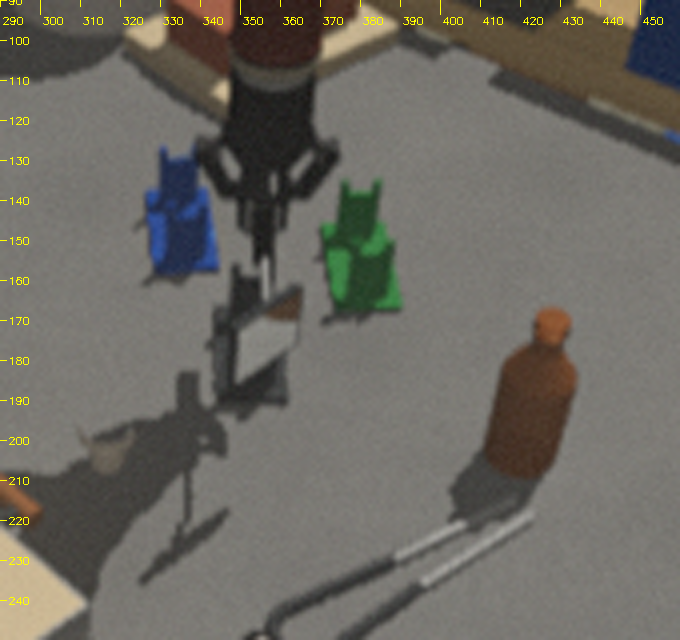

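View pics/t7c.png

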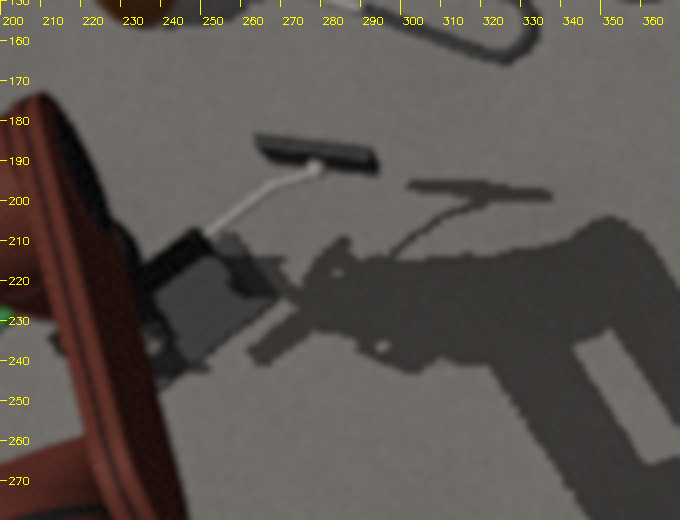

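```bash
python3 -c "
from h import *
o=r.observe();R=np.array(o['eef_rot']);p=np.array(o['eef_pos'])
for off in (0,.002):
 for pitch in (0,3,6,10):
  c=np.cos(np.radians(pitch));s=np.sin(np.radians(pitch))
  ax=R@np.array([0,c,s]); up=R@np.array([0,s,-c]);x=R[:,0]
  G=p+R@np.array([0,off,-.018])
  t=[wproj(G-.065*ax+.009*up+k*x,o).round(1) for k in(-.01,.01)]
  M=G+.165*ax
  w=(R@np.array([np.sin(np.pi/4)*1,0,0])) 
  print(pitch,off,'tail',*t,'glass side',proj('side',M).round(1),'top',proj('top',M+.033*up).round(1))
"
python3 -c "
from h import *
crop('pics/wrist7.png',280,100,90,110,6,'pics/w7c.png')"
```

```text
0 0 tail [294.2 135. ] [348. 135.] glass side [357.1 173.6] top [277.8 183.6]
3 0 tail [293.4 137.5] [348.7 137.5] glass side [356.9 175.4] top [278.7 183.9]
6 0 tail [292.6 140.6] [349.5 140.7] glass side [356.7 177.1] top [279.5 184.4]
10 0 tail [291.5 145.9] [350.6 145.9] glass side [356.5 179.2] top [280.2 185.1]
0 0.002 tail [294.2 140.3] [347.9 140.3] glass side [357.1 173.9] top [278.4 183.1]
3 0.002 tail [293.5 142.9] [348.6 143. ] glass side [356.9 175.8] top [279.3 183.5]
6 0.002 tail [292.7 146.2] [349.4 146.3] glass side [356.7 177.5] top [280.  183.9]
10 0.002 tail [291.6 151.7] [350.5 151.7] glass side [356.5 179.6] top [280.8 184.7]
```

View pics/w7c.png

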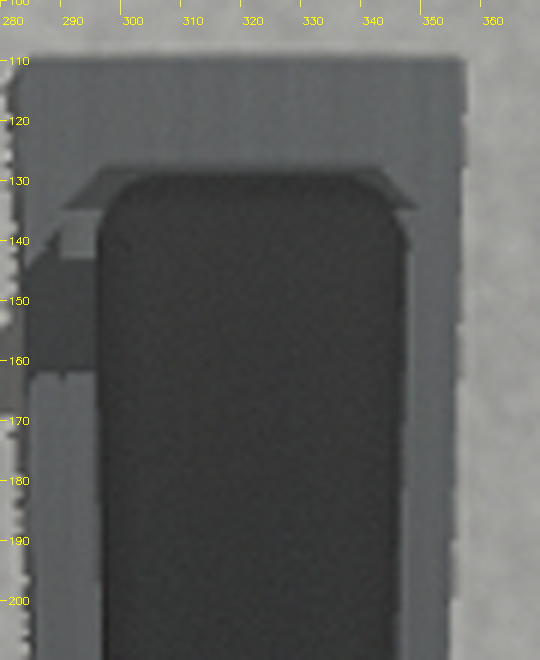

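```bash
python3 -c "
from h import *
h=np.radians(-50.3)
M=np.array([.4465+.165*np.cos(h),.2783+.165*np.sin(h),.071]);n=np.radians(-5.3);w=np.array([-np.sin(n),np.cos(n),0])
print('start',proj('side',M),[proj('side',M+a*w*.041+[0,0,b*.033]).round(1) for a in(-1,1) for b in(-1,1)])
M=np.array([.4456,.2786,.176])+[.165*np.cos(h)-.002*np.cos(h),.165*np.sin(h)-.002*np.sin(h),0]
print('now',proj('side',M),[proj('side',M+a*w*.041+[0,0,b*.033]).round(1) for a in(-1,1) for b in(-1,1)])
crop('pics/side7.png',330,150,50,50,12,'pics/s7d.png')
crop('pics/side0.png',330,170,50,50,12,'pics/s0d.png')
"
```

```text
start [355.47448221 195.20675354] [array([347.1, 207.2]), array([348. , 194.2]), array([362.5, 196.1]), array([363.9, 183.1])]
now [357.25663286 172.81683961] [array([348.4, 185.6]), array([349.4, 171.1]), array([364.6, 174.5]), array([366.2, 160. ])]
```

View pics/s7d.png

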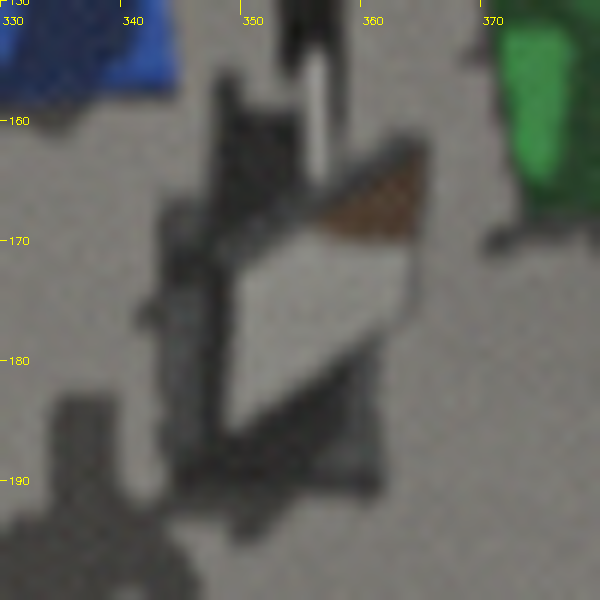

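View pics/s0d.png

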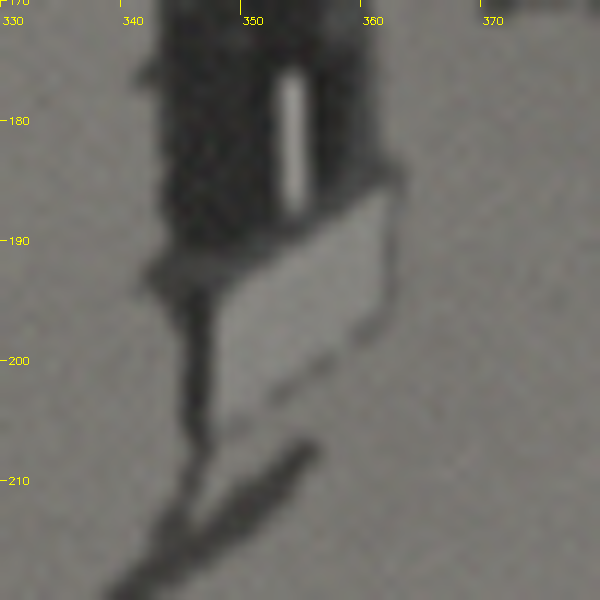

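The mirror is held nearly level with at most about 2° of sag, matching the predictions. I'll compute the move to the viewing position.

```bash
python3 -c "
from h import *
go([.529,.107,.155],-6.85)"
```

```text
from [0.445  0.2784 0.1563] head 39.7 shift [-44.8 185.5   1.3] turn 0.813 rows>= 4.4
```

Request:
apply_moves([
  {"dx": -3,"dy": 12,"dz": 0,"turn": 0.05,"hand": 1},
  {"dx": -9,"dy": 37,"dz": 0,"turn": 0.16,"hand": 1},
  {"dx": -17,"dy": 70,"dz": 0,"turn": 0.3,"hand": 1},
  {"dx": -25,"dy": 103,"dz": 0,"turn": 0.45,"hand": 1},
  {"dx": -33,"dy": 136,"dz": 0,"turn": 0.6,"hand": 1},
  {"dx": -40,"dy": 165,"dz": 0,"turn": 0.72,"hand": 1},
  {"dx": -44,"dy": 180,"dz": 0,"turn": 0.79,"hand": 1},
  {"dx": -45,"dy": 185,"dz": 0,"turn": 0.813,"hand": 1},
])

```text
clock: 10.38
eef_pos: [0.5294, 0.106, 0.1569]
eef_rot: [[0.992, -0.123, -0.001], [-0.123, -0.992, -0.0], [-0.001, 0.0, -1.0]]
wrist_force: [0.1, 0.5, -2.7]
width: 0.0191
```

```bash
python3 -c "
from h import *
go([.529,.107,.089],-6.85)"
```

```text
from [0.5294 0.106  0.1569] head -7.1 shift [-0.5 -1.  67.9] turn -0.004 rows>= 1.1
```

Request:
apply_moves([
  {"dx": 0,"dy": -1,"dz": 8,"turn": -0.004,"hand": 1},
  {"dx": 0,"dy": -1,"dz": 22,"turn": -0.004,"hand": 1},
  {"dx": 0,"dy": -1,"dz": 38,"turn": -0.004,"hand": 1},
  {"dx": 0,"dy": -1,"dz": 52,"turn": -0.004,"hand": 1},
  {"dx": 0,"dy": -1,"dz": 62,"turn": -0.004,"hand": 1},
  {"dx": 0,"dy": -1,"dz": 67,"turn": -0.004,"hand": 1},
  {"dx": 0,"dy": -1,"dz": 67,"turn": -0.004,"hand": 1},
  {"dx": 0,"dy": -1,"dz": 67,"turn": -0.004,"hand": 1},
])

```text
clock: 11.38
eef_pos: [0.5298, 0.1086, 0.0909]
eef_rot: [[0.993, -0.116, 0.001], [-0.116, -0.993, 0.0], [0.001, -0.0, -1.0]]
wrist_force: [0.0, 0.3, -2.3]
width: 0.0186
```

```bash
python3 -c "
from h import *
o=r.observe();print(o['eef_pos'],o['eef_rot'],o['wrist_force'],o['width'],abs(o['qd']).max())
for n in('wrist','side','top'):
  im=imaging.get_image(n); cv2.imwrite('pics/'+n+'8.png',im[:,:,::-1])
crop('pics/side8.png',240,150,160,150,5,'pics/s8c.png')
crop('pics/top8.png',270,80,150,160,4,'pics/t8c.png')
R=np.array(o['eef_rot']);ax=R[:,1];M=np.array(o['eef_pos'])-R[:,2]*.018+.163*ax
h=np.arctan2(ax[1],ax[0]);n=h+np.pi/4;w=np.array([-np.sin(n),np.cos(n),0])
print('glass',M,np.degrees(n))
for c in('side','top'): print(c,[proj(c,M+a*w*.041+[0,0,b*.033]).round(1) for a in(-1,1) for b in(-1,1)])
"
```

```text
[0.52980641 0.10855211 0.09087419] [[ 9.93275987e-01 -1.15765710e-01  1.05562977e-03]
 [-1.15765809e-01 -9.93276536e-01  3.31783115e-05]
 [ 1.04469137e-03 -1.55161054e-04 -9.99999442e-01]] [ 0.04279169  0.3211459  -2.2518141 ] 0.018610330905974286 0.2197573382333065
glass [ 0.51091759 -0.05335256  0.10884889] -51.64779203978512
side [array([296.3, 220.5]), array([295.4, 207. ]), array([320.7, 221.4]), array([320.7, 208. ])]
top [array([357.9, 217.5]), array([359.3, 214.6]), array([341.7, 196.4]), array([342.1, 192.3])]
```

View pics/s8c.png

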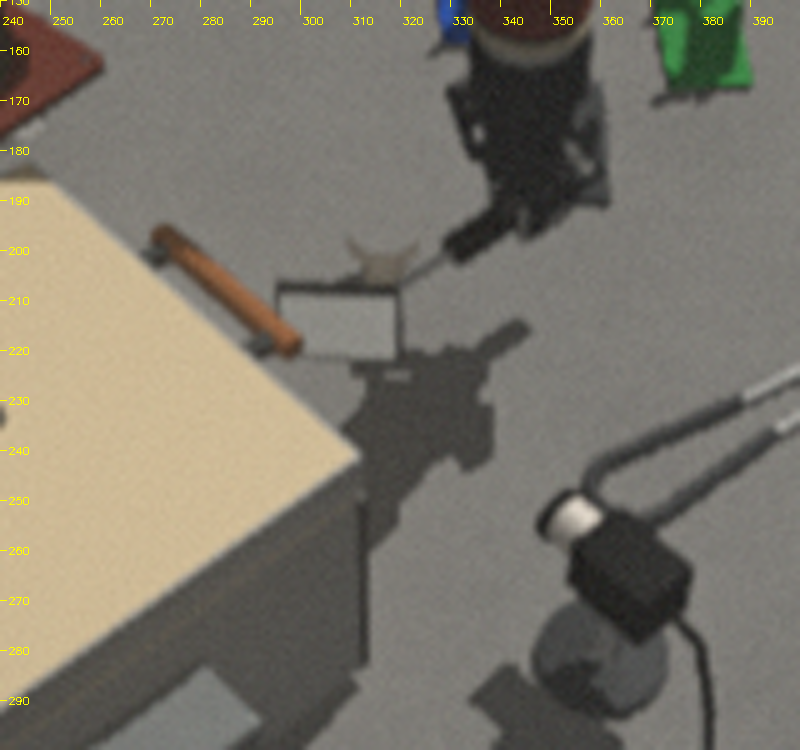

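View pics/t8c.png

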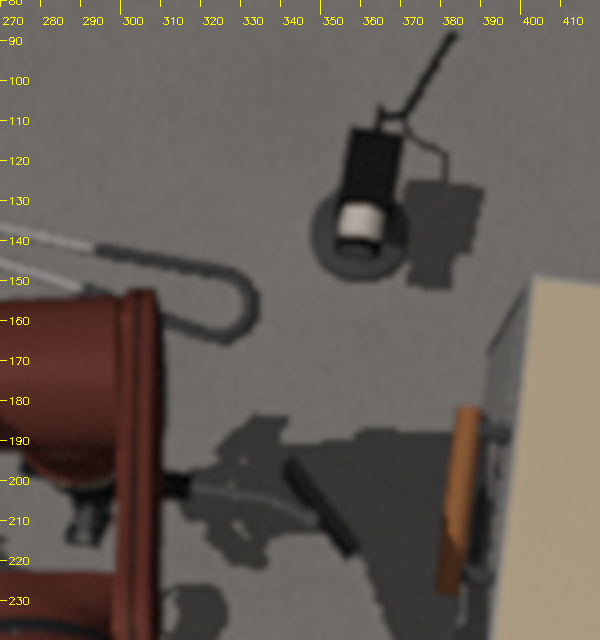

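View pics/wrist8.png

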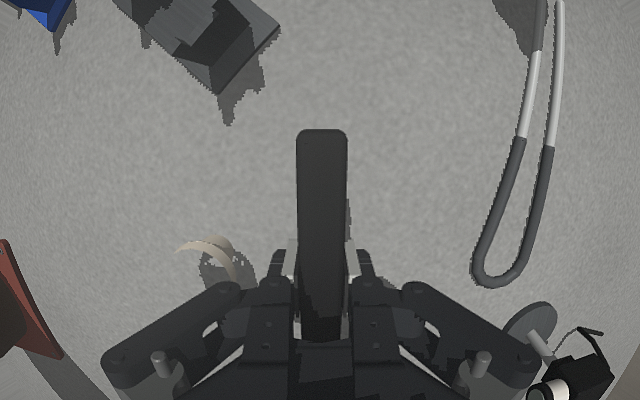

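```bash
python3 -c "
from h import *
crop('pics/side8.png',285,195,45,35,16,'pics/s8d.png')
crop('pics/top8.png',330,185,40,40,15,'pics/t8d.png')"
```

```text
(no output)
```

View pics/s8d.png

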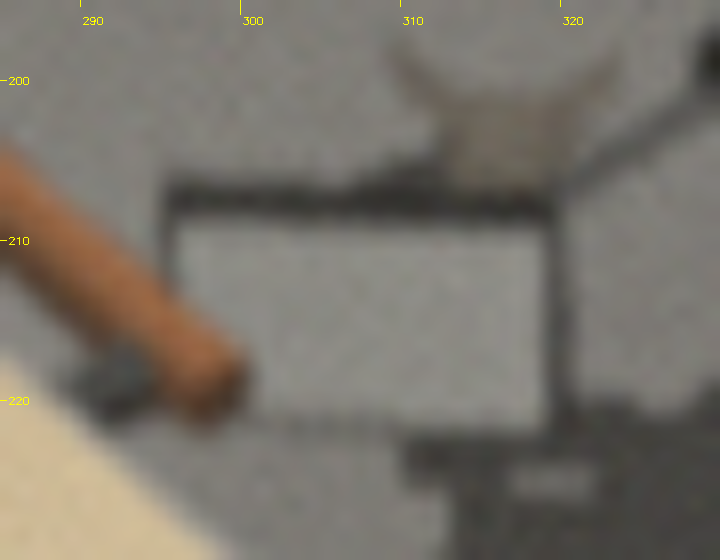

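View pics/t8d.png

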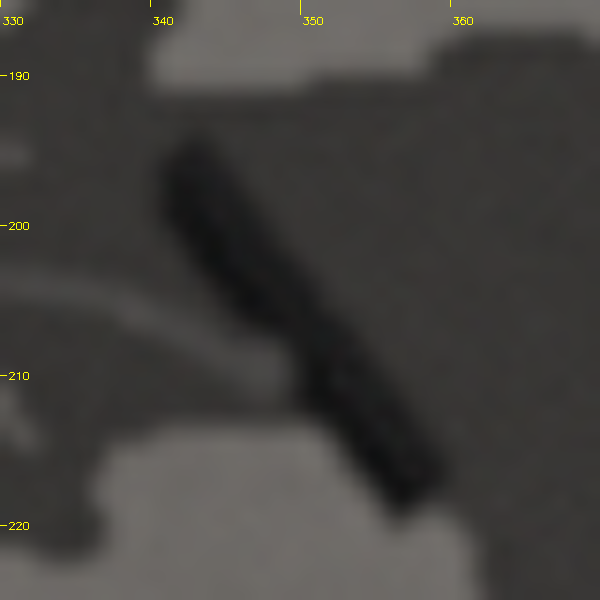

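```bash
python3 -c "
from h import *
a=tri((343,194),(319.7,208));b=tri((359.5,216.5),(295.2,207.5));print(a,b,(a[0]+b[0])/2,np.degrees(np.arctan2(*(a[0]-b[0])[1::-1]))-90)
o=r.observe();print(o['eef_pos'],o['clock'])
print('side only z=.141/.138', [((at('side',319.7,208,z)+at('side',295.2,207.5,z))/2).round(4) for z in(.141,.138,.135)])
"
```

```text
(array([ 0.5391644 , -0.02978371,  0.14017305]), np.float64(0.002124855637267227)) (array([ 0.47504482, -0.07861404,  0.13649829]), np.float64(0.003336266228025182)) [ 0.50710461 -0.05419888  0.13833567] -52.708879031532874
[0.52971188 0.10856182 0.09088618] 11.525
side only z=.141/.138 [array([ 0.5097, -0.0549,  0.141 ]), array([ 0.5078, -0.0528,  0.138 ]), array([ 0.5058, -0.0508,  0.135 ])]
```

The mirror is at about (0.508, -0.054, 0.106), against a target of (0.5095, -0.0545, 0.105). Its normal heads about -52°, which is where it should be. It touches nothing, the lid is shut, and the bystanders are in place. I'll do one settle call, then hand in.

Request:
apply_moves([
  {"dx": 0,"dy": 0,"dz": 0,"turn": 0,"hand": 1},
  {"dx": 0,"dy": 0,"dz": 0,"turn": 0,"hand": 1},
  {"dx": 0,"dy": 0,"dz": 0,"turn": 0,"hand": 1},
  {"dx": 0,"dy": 0,"dz": 0,"turn": 0,"hand": 1},
])

```text
clock: 12.02
eef_pos: [0.5293, 0.1085, 0.0903]
eef_rot: [[0.993, -0.116, -0.0], [-0.116, -0.993, -0.0], [-0.0, 0.0, -1.0]]
wrist_force: [-0.4, -0.4, -2.3]
width: 0.0191
```

```bash
python3 -c "
from h import *
from rig import sign_off
o=r.observe();print(o['eef_pos'],o['wrist_force'],o['width'],abs(o['qd']).max())
print(sign_off())"
```

```text
[0.52928276 0.10854573 0.09028873] [-0.36653812 -0.43103165 -2.26723472] 0.019099550952044228 0.06894028001599582
the job is handed in; nothing more can be done
None
```

I pushed the kiln lid shut, lifted the mirror off the dark rest by its handle, and handed the job in at about 12 s with the mirror held in front of the spyhole. No verdict is reported.

**Lid:** The force jumped from about 3 N to 12.6 N at the height where the lid should be shut. In the side view the lid is flush and its handle is within about 1–2 px of its shut position.

**Mirror position:** The glass centre measured about (0.508, -0.054, 0.106) m, against a target of (0.5095, -0.0545, 0.105).

**Mirror angle:** The reflecting side points at about -52°, the bisector of the two lines.

**Grip:** The fingers were stopped 19 mm apart on the handle. The force was about -2.3 N, roughly the mirror's weight, and the arm was almost still.

**Bystanders:** The bottle, plug and jacks were not touched and looked unmoved in the last pictures.

**Where checks disagreed:**
- **Glass position:** The arm pose and the pictures disagreed by about 4 mm.
- **Mirror level:** The head sags by about 1–2° in the grip, and one corner measurement suggested up to 2.5° of tilt. The limit is about 5°.
- **Camera's line of sight:** I measured its heading between 171 and 177.6°, mostly 171–174°, and used 172.6°. If the true line is at the far end of that range, the glass would be about 17 mm off it, just inside the 18 mm limit.

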